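Switch on the display case lamp with the hook tool

TASK

Turn on the lamp of the display case: take the hook tool from its rest and with its upturned rubber tip push the green-marked switch, hidden under the overhanging front lip of the case, fully up into its housing from below. Leave the red-marked switch alone, do not disturb the vase, the cup, the card deck or the putty tub, and hang the hook tool back in its rest.

Things in the scene. Friction and masses are not known exactly. Their poses are not given: they have to be found in the camera images.
- display_case: Fixed open-fronted wooden display case, 160 x 280 x 207 mm (x depth, y width, z height). Origin: on the table, mid-width; x points front to back. Roof z 195 to 207 mm, x -100 to +60 mm. Base and side walls (y +-134 mm) begin only at x -30 mm: the front 70 mm of the roof is an overhanging lip, free below but for two switches. Back panel at x 52 mm. A striped vase stands inside.
- lamp_face (a point): Centre of the lower face of the green lamp switch, a round push button 24 mm across, pointing down under the lip at x -68 mm in the case's frame, 24 mm behind the valance's inner side. Face at z 180 mm when out, 187 mm when pushed in flush with its black housing (32 x 36 mm). It lies 40 to 75 mm left or right of the case's middle, the red one on the other side.
- lamp_switch (a joint): Travel of the green lamp switch in m: 0 out (off), 0.007 fully pushed up (on). It moves against about 3 N and stays where it is left.
- turntable_face (a point): Centre of the lower face of the like switch for the turntable, red, marked with a red lens on the valance; to be left alone.
- turntable_switch (a joint): Travel of the red turntable switch in m: 0 out, 0.007 pushed up.
- hook_tool: Loose hook tool, 0.12-0.2 kg, upright in its rest. Origin: centre of its steel crossbar (18 x 84 x 10 mm, along y). z up: dark wooden handle, 22 (x) by 18 mm (y), up to z 64 mm; grip it across y from above. Below, a 10 mm rod (22 mm weight at z -35 to -75) goes down to z -95 mm, bends to +x for 55 mm, then up to a rubber tip 14 mm across. Lowest point z -100 mm; tip 30 mm above level part.
- hook_tip (a point): Top of the hook tool's rubber tip, at (55, 0, -60) mm in the tool's frame.
- hook_grip (a point): Good grip point on the handle, at (0, 0, 46) mm in the tool's frame, 18 mm below its top.
- tool_rest: Fixed wooden rest, base 100 x 110 x 10 mm; origin on the table under its middle. Two uprights 46 (x) by 10 mm (y) at y +-26 mm, tops at z 125 mm, each with a notch 28 mm wide (x -14 to +14 mm) between fences 9 mm high. The crossbar lies in both notches, the rod hangs in the 42 mm gap, open front, back and above: the tool lifts straight up and goes back straight down.
- rest_seat (a point): Where the centre of the crossbar belongs in the rest, 130 mm above the table; axes as the rest, crossbar along y.
- striped_vase: Black and white striped vase, 69 mm across, 160 mm high, standing loose in the case; origin under its middle.
- gold_cup: Small gold cup, 67 mm across, 58 mm high, on the table; origin under its middle.
- card_deck: Card deck box 66 x 98 x 30 mm on the table; origin under its middle.
- putty_tub: Orange putty tub, 78 mm across, 42 mm high, on the table; origin under its middle.
- valance_edge (a point): Middle of the lower front edge of the valance, a board 8 mm thick that hangs along the lip's front edge over the full width (case frame x -100 to -92 mm, z 170 to 207 mm) and hides the switches; a tool must pass below z 170 mm. Axes as the case.
- lamp_lens (a point): Front of the green lens (18 mm, steel rim 22 mm) on the valance's front face, z 191 mm, that marks the lamp switch: the hidden switch's axis is 37 mm behind this point, straight back along the case's x. The lens is fixed; it does not move when the switch is pressed.

How it is judged:
By the outcome, as a careful person would: the job done as asked, in the order asked, and still so for the second after the job is handed in, with the robot touching nothing.
It also fails if it takes over 67 s, if anything falls off the work surface, if the arm or the gripper's body presses on something with over 40 N, if the wrist force passes 120 N, or if a joint passes its speed limit or range.

ROBOT

A 6-joint arm with a two-finger parallel gripper is mounted at the origin on a cart in front of the work surface, level with it; the furniture and walls round the work are solid. World frame = base frame: x ahead of the robot, y to its left, z up, the work surface at z = 0. Lengths are in mm, angles in degrees, forces in N, time in s.
With the tool pointing down it reaches from about 350 to 850 mm from the base axis. Payload 8.1 kg.
Tool frame: the origin (TCP) lies midway between the tips of the shut fingers; the grasp point (between the pads) lies 19 mm behind it; z points along the fingers, y is the line along which they close (so a half turn about z gives the same grasp; the last joint's range is limited). The gripper opens to 85 mm and grips with 20 to 120 N. Pads are 22 mm wide; open, the fingers measure 114 mm over their backs; the gripper's body (76 mm by 85 mm) begins 54 mm behind the grasp point. The pads swing forward as they close: fully open they stand 13 mm farther back than shut.
Start: joints at [-80.352, 7.471, 85.268, -0, 87.261, -4.893], TCP at [150.671, -580.778, 231.292] pointing down, gripper open.
Joint ranges: [-169.43, 169.43], [-51.17, 129.36], [1.28, 143.12], [-76.62, 256.62], [0, 156.53], [-152.29, 152.29]. Speed limits (degrees/s): [136.94, 136.94, 159.86, 180, 180, 180].

INTERFACE

Orientations are given as [roll, pitch, yaw] about the fixed x, y, z axes, in that order (R = Rz(yaw) Ry(pitch) Rx(roll)).
In Python, from bench import r gives the robot as it stands.
- The arm moves only by the tool apply_moves, never from a script. Its argument "steps" is a list of rows, each a list of 7 numbers: the opening, from -1 (shut) to 1 (fully open), then the shift along the tool's x, y, z in mm, then the turn, a rotation vector about the tool's x, y, z in units of 5 degrees (1.0 is 5 degrees). A call has exactly 8 rows; each row shifts and turns the commanded pose from where the row before left it, along the tool's axes as they then stand; what a row does not reach is not made up. A row lasts 1/10 s, in which the tool goes at most 50 mm and 8.59 degrees, less where a joint would pass 70% of its speed; a pose out of reach is approached as far as the arm can. A call is refused whole if a number of a shift passes 50 or a number of a turn 1, either way. A call with a gripper value outside its range is refused whole. The fingers move at their own pace and stop on an object; "squeeze" is the grip in N (left out, the last holds). Time passes only in rows, so rows that do not move let the fingers close, or fill a call up. It gives the time, the measured TCP pose, the force, the opening and the grip force at its end, in the units of the state.
- r.sense(): the state, without advancing time (a new reading comes with each control period).
- r.snapshot(name): name is "scene" or "top" or "wrist"; returns a dict with "color" (420x560x3 uint8, blue, green, red), "depth" (420x560 float32, mm along the optical axis (not along the pixel's ray), 0 where there is no reading), "mtx" (3x3 intrinsics, pixels), "T" (4x4, takes a point from camera to world coordinates); the wrist camera has in their place "hand_eye" (4x4, takes a point from camera to tool coordinates, whose origin is the TCP and whose axes are the flange's). Camera axes: x right, y down, z forward; pixel columns grow to the right and rows downward; lengths in mm; the calibration is good to about 2 mm. A picture is of the moment at which its call begins: read the wrist's pose just before it.
- r.hand_in(): hands the job in; it is judged then, once.
The state is a dict: "time": time; "joint_pos": joint angles; "qd": joint speeds; "joint_efforts": joint torques, N m; "tool_pos": TCP position; "tcp_rot": TCP orientation; "ft_force": force on the tool from outside, world axes, zero at the start; "wrist_torque": the same for the moment, N m; "finger_gap": finger opening in mm; "grip_force": force on a finger pad.
Only numpy, scipy, OpenCV 4.12 (cv2) and the standard library are available. Lean on these libraries where they do the work, as an engineer would, in place of code of your own. Each camera call takes 0.05 s, during which the arm holds its last target. There are 200 camera calls.

## Working session

There is one attempt and no reset: what is moved stays moved. The work goes in short steps, Python scripts to look and compute and a tool call to move; the robot and the scene stay as the last step left them, time stands still between calls to the robot, and variables do not carry over. Pictures are saved under pics/ and viewed, at most 10 in all, crops included, and the job is handed in when it is done.

Besides the shell and the picture viewer there is one more tool, called as name([rows], argument=value, ...), one row to a line, values as JSON. apply_moves: Moves the arm, as the interface text tells. Its arguments: {"type":"object","properties":{"steps":{"type":"array"},"squeeze":{"type":"number"}},"required":["steps"]}

```bash
mkdir -p pics; ls
python3 - <<'E'
from bench import r
import cv2,numpy as np
s=r.sense();print(s)
for n in("scene","top"):
    d=r.snapshot(n);np.savez(f"{n}.npz",**d);cv2.imwrite(f"pics/{n}.png",d["color"]);print(d["mtx"].round(1).tolist(),d["T"].round(3).tolist())
E
```

```text
pics
{'time': 0.0, 'joint_pos': array([-8.03506102e+01,  7.51504377e+00,  8.53294359e+01,  8.96266241e-04,
        8.72610612e+01, -4.89588897e+00]), 'qd': array([ 0.07034199,  0.02303866,  0.04803778, -0.04932039, -0.00288586,
        0.02055434]), 'joint_efforts': array([-8.16645388e-04, -5.69409406e+01, -5.00544655e+01, -2.26589937e-04,
        1.49416085e-02,  1.53008511e-05]), 'tool_pos': array([ 150.59357097, -580.22942723,  230.24359633]), 'tcp_rot': array([-1.79894921e+02, -9.89932441e-03,  1.45452260e+01]), 'ft_force': array([-0.94634525, -0.561171  ,  0.51584211]), 'wrist_torque': array([-0.00733358, -0.05276881,  0.04763754]), 'grip_force': 0.0, 'finger_gap': 85.56437929245902}
[[503.3, 0.0, 279.5], [0.0, 503.3, 212.5], [0.0, 0.0, 1.0]] [[-0.755, -0.386, 0.531, -189.878], [-0.656, 0.427, -0.622, 814.027], [0.014, -0.817, -0.576, 843.529], [0.0, 0.0, 0.0, 1.0]]
[[469.4, 0.0, 281.0], [0.0, 469.4, 198.8], [0.0, 0.0, 1.0]] [[0.018, -0.998, 0.057, 420.683], [-1.0, -0.019, -0.013, 55.507], [0.014, -0.057, -0.998, 1449.08], [0.0, 0.0, 0.0, 1.0]]
```

View pics/scene.png

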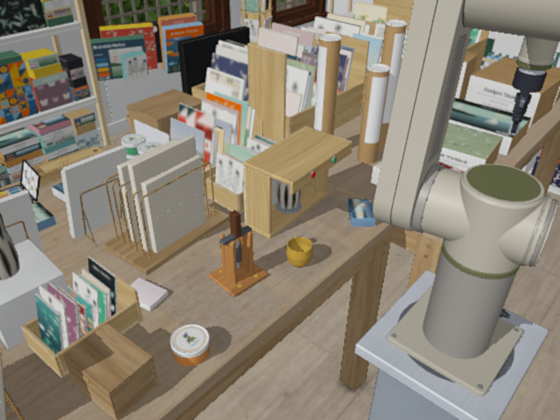

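View pics/top.png

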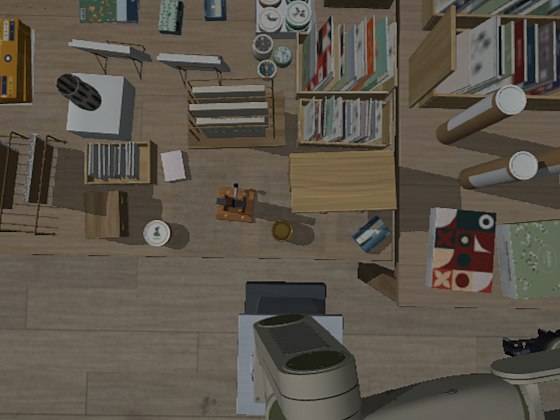

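The scene view shows the rest with the tool at about (237,255), the case at (290,180) with lenses at about (312,174) and (333,159), and the cup at (300,252). In the top view the roof spans (290–397, 152–212), the rest is at (236,204) and the cup at (282,229). I'll crop in for detail.

```bash
cat > h.py <<'E'
import numpy as np,cv2
def load(n): return dict(np.load(f"{n}.npz"))
def ray(d,u,v,T=None):
    T=d["T"] if T is None else T
    k=np.linalg.inv(d["mtx"])@[u,v,1.]
    return T[:3,3],T[:3,:3]@k
def atz(d,u,v,z,T=None):
    o,k=ray(d,u,v,T); return o+k*(z-o[2])/k[2]
def dep(d,u,v,T=None):
    o,k=ray(d,u,v,T); return o+k*d["depth"][int(round(v)),int(round(u))]
def crop(d,x0,y0,x1,y1,s,f):
    cv2.imwrite(f,cv2.resize(d["color"][y0:y1,x0:x1],None,fx=s,fy=s,interpolation=cv2.INTER_CUBIC))
E
python3 - <<'E'
from h import *
s=load("scene");t=load("top")
a=cv2.resize(s["color"][120:300,200:360],None,fx=3,fy=3,interpolation=2)   # 480x540
b=cv2.resize(t["color"][145:250,205:265],None,fx=5,fy=5,interpolation=2)   # 300x525
b=np.vstack([b,np.zeros((15,300,3),np.uint8)])
cv2.imwrite("pics/c1.png",np.hstack([a,b]))
P=lambda d,u,v:print(u,v,dep(d,u,v).round(0))
print("top")
for u,v in[(293,156),(394,156),(394,206),(293,208),(340,180),(282,229),(236,185),(221,190),(156,232),(200,235)]:P(t,u,v)
# roof mask by height
v,u=np.mgrid[140:225,270:410];K=np.linalg.inv(t["mtx"])
k=np.stack([u,v,np.ones_like(u)],-1)@K.T
p=(k*t["depth"][140:225,270:410,None])@t["T"][:3,:3].T+t["T"][:3,3]
m=(abs(p[...,2]-207)<8);q=p[m];print("roof",m.sum(),np.median(q[:,2]),cv2.minAreaRect(q[:,:2].astype(np.float32)))
E
```

```text
top
293 156 [607.  10. 208.]
394 156 [ 612. -260.  207.]
394 206 [ 479. -261.  207.]
293 208 [468.   8. 208.]
340 180 [ 545. -115.  212.]
282 229 [411.  33.  -0.]
236 185 [538. 172.  68.]
221 190 [527. 222.  13.]
156 232 [395. 408.  45.]
200 235 [388. 284.   2.]
roof 6237 206.4091317977834 ((541.8820190429688, -125.63752746582031), (165.03045654296875, 280.2610778808594), 2.9250011444091797)
```

View pics/c1.png

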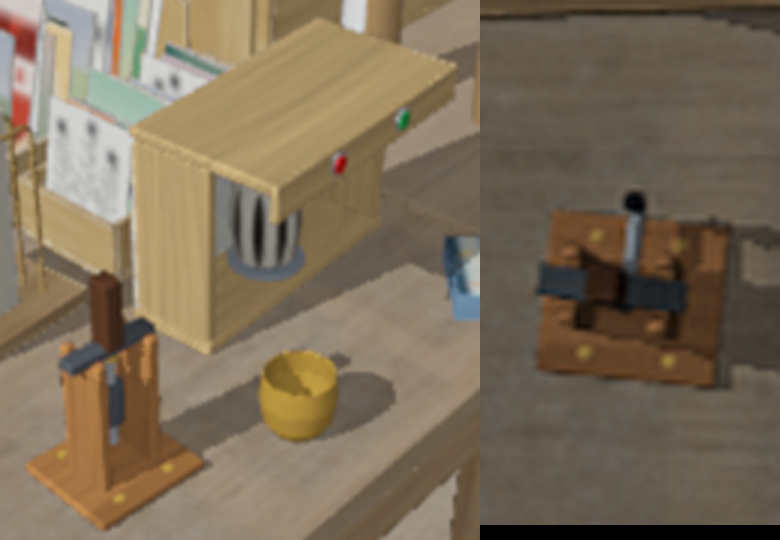

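The crop shows the red lens at scene (313,174), the green lens at (334,160) on the side away from the rest, and the tool's tip at the back (+x), with a yaw of about −4°. Next I'll do the coarse numbers.

Run:
```python
from h import *
from bench import r
s=load("scene");t=load("top")
f=lambda x,y:((x+.5)/3-.5+200,(y+.5)/3-.5+120)
for n,x,y in[("red",340,163),("green",403,119)]:
    u,v=f(x,y);print(n,atz(s,u,v,191).round(1),dep(s,u,v).round(1))
g=lambda x,y:((x-480+.5)/5-.5+205,(y+.5)/5-.5+145)
print("hTop",[atz(t,*g(603,283),194).round(1),atz(t,*g(540,281),135).round(1),atz(t,*g(686,294),135).round(1),atz(t,*g(635,201),70).round(1)])
for c in[(553,212),(727,228),(715,385),(538,370)]:print("base",atz(t,*g(*c),10).round(1))
for c in[(106,280)]:u,v=f(*c);print("handle",dep(s,u,v).round(1),atz(s,u,v,194).round(1))
w=r.snapshot("wrist");print(w["hand_eye"].round(3).tolist(),w["mtx"].round(1).tolist())
```

```text
red [459.4 -75.2 191. ] [456.5 -71.3 193.9]
green [ 464.8 -172.9  191. ] [ 462.2 -169.   193.6]
hTop [array([483.7, 178.1, 194. ]), array([487.1, 219.1, 135. ]), array([481.4, 137.3, 135. ]), array([538.7, 172.6,  70. ])]
base [536.  227.8  10. ]
base [528.2 120.8  10. ]
base [431.8 126.1  10. ]
base [439.  234.5  10. ]
handle [480.  181.6 195. ] [481.  180.6 194. ]
[[0.0, -0.945, -0.327, 85.461], [1.0, -0.0, 0.001, -0.912], [-0.001, -0.327, 0.945, -142.641], [0.0, 0.0, 0.0, 1.0]] [[296.4, 0.0, 274.2], [0.0, 296.4, 214.7], [0.0, 0.0, 1.0]]
```

```bash
cat >> h.py <<'E'
from scipy.spatial.transform import Rotation as Ro
def state(r):
    s=r.sense();return s,np.array(s["tool_pos"]),Ro.from_euler("xyz",s["tcp_rot"],degrees=True)
def plan(r,p,rpy,n,nt=None):
    """rows turning first half-interleaved to a target; tool axes"""
    s,q,R=state(r);G=Ro.from_euler("xyz",rpy,degrees=True)
    w=(R.inv()*G).as_rotvec(degrees=True)/5/n;C=R
    print("at",q.round(1),np.round(s["tcp_rot"],2))
    for i in range(n):
        d=C.inv().apply((np.array(p)-q)/n);print([*d.round(1),*w.round(3)]);C=C*Ro.from_rotvec(w*5,degrees=True)
E
python3 -c "
from h import *;from bench import r
plan(r,[390,-125,360],[180,0,183],40)"
```

```text
at [ 150.6 -580.4  230.5] [-1.7992e+02 -1.0000e-02  1.4540e+01]
[np.float64(8.7), np.float64(-9.5), np.float64(-3.2), np.float64(-0.0), np.float64(-0.001), np.float64(-0.842)]
[np.float64(9.3), np.float64(-8.9), np.float64(-3.2), np.float64(-0.0), np.float64(-0.001), np.float64(-0.842)]
[np.float64(10.0), np.float64(-8.2), np.float64(-3.2), np.float64(-0.0), np.float64(-0.001), np.float64(-0.842)]
[np.float64(10.5), np.float64(-7.4), np.float64(-3.2), np.float64(-0.0), np.float64(-0.001), np.float64(-0.842)]
[np.float64(11.0), np.float64(-6.6), np.float64(-3.2), np.float64(-0.0), np.float64(-0.001), np.float64(-0.842)]
[np.float64(11.5), np.float64(-5.8), np.float64(-3.2), np.float64(-0.0), np.float64(-0.001), np.float64(-0.842)]
[np.float64(11.9), np.float64(-4.9), np.float64(-3.2), np.float64(-0.0), np.float64(-0.001), np.float64(-0.842)]
[np.float64(12.2), np.float64(-4.0), np.float64(-3.2), np.float64(-0.0), np.float64(-0.001), np.float64(-0.842)]
[np.float64(12.5), np.float64(-3.1), np.float64(-3.2), np.float64(-0.0), np.float64(-0.001), np.float64(-0.842)]
[np.float64(12.7), np
[... 2757 characters left out ...]
), np.float64(-0.842)]
[np.float64(-1.2), np.float64(12.8), np.float64(-3.2), np.float64(-0.0), np.float64(-0.001), np.float64(-0.842)]
[np.float64(-2.2), np.float64(12.7), np.float64(-3.2), np.float64(-0.0), np.float64(-0.001), np.float64(-0.842)]
[np.float64(-3.1), np.float64(12.5), np.float64(-3.2), np.float64(-0.0), np.float64(-0.001), np.float64(-0.842)]
[np.float64(-4.0), np.float64(12.2), np.float64(-3.2), np.float64(-0.0), np.float64(-0.001), np.float64(-0.842)]
[np.float64(-4.9), np.float64(11.9), np.float64(-3.2), np.float64(-0.0), np.float64(-0.001), np.float64(-0.842)]
[np.float64(-5.7), np.float64(11.5), np.float64(-3.2), np.float64(-0.0), np.float64(-0.001), np.float64(-0.842)]
```

apply_moves([
  [1,0,0,-17,0,0,-1],
  [1,0,0,-17,0,0,-1],
  [1,0,0,-17,0,0,-1],
  [1,0,0,-17,0,0,-1],
  [1,0,0,-17,0,0,-1],
  [1,0,0,-17,0,0,-1],
  [1,0,0,-17,0,0,-1],
  [1,0,0,-17,0,0,-1],
])

```text
time: 0.95
tool_pos: [150.6, -580.6, 367.6]
tcp_rot: [-180.0, -0.0, 54.7]
ft_force: [0.5, -0.3, 0.3]
finger_gap: 85.7
grip_force: 0.0
```

apply_moves([
  [1,21,5,0,0,0,-1],
  [1,21,5,0,0,0,-1],
  [1,21,5,0,0,0,-1],
  [1,21,5,0,0,0,-1],
  [1,21,5,0,0,0,-1],
  [1,21,5,0,0,0,-1],
  [1,21,5,0,0,0,-1],
  [1,21,5,0,0,0,-1],
])

```text
time: 1.75
tool_pos: [239.1, -435.3, 366.9]
tcp_rot: [-180.0, -0.0, 94.8]
ft_force: [-0.2, 0.0, -0.5]
finger_gap: 85.3
grip_force: 0.0
```

apply_moves([
  [1,13,17,0,0,0,-1],
  [1,13,17,0,0,0,-1],
  [1,13,17,0,0,0,-1],
  [1,13,17,0,0,0,-1],
  [1,13,17,0,0,0,-1],
  [1,13,17,0,0,0,-1],
  [1,13,17,0,0,0,-1],
  [1,13,17,0,0,0,-1],
])

```text
time: 2.55
tool_pos: [324.2, -290.8, 366.9]
tcp_rot: [180.0, -0.0, 134.8]
ft_force: [-0.4, -0.5, -0.1]
finger_gap: 85.4
grip_force: 0.0
```

apply_moves([
  [1,-1,21,0,0,0,-1],
  [1,-1,21,0,0,0,-1],
  [1,-1,21,0,0,0,-1],
  [1,-1,21,0,0,0,-1],
  [1,-1,21,0,0,0,-1],
  [1,-1,21,0,0,0,-1],
  [1,-1,21,0,0,0,-1],
  [1,-1,21,0,0,0,-1],
])

```text
time: 3.35
tool_pos: [408.3, -149.1, 367.0]
tcp_rot: [180.0, -0.0, 174.7]
ft_force: [-0.1, -1.2, 0.6]
finger_gap: 85.6
grip_force: 0.0
```

```bash
cat >> h.py <<'E'
def shot(r,f):
    s,p,R=state(r);w=r.snapshot("wrist");T=np.eye(4);T[:3,:3]=R.as_matrix();T[:3,3]=p
    w["T"]=T@w["hand_eye"];np.savez(f+".npz",**w);return w
E
python3 - <<'E'
from h import *;from bench import r
w=shot(r,"w1");cv2.imwrite("pics/w1.png",w["color"])
for n,p in[("green",[464,-172,191]),("red",[459,-74,191])]:
    q=np.linalg.inv(w["T"])@[*p,1];print(n,(w["mtx"]@q[:3]/q[2]).round(0),dep(w,*(w["mtx"]@q[:3]/q[2])[:2]).round())
E
```

```text
green [258. 240.   1.] [ 461. -171.  197.]
red [342. 229.   1.] [456. -75. 197.]
```

View pics/w1.png

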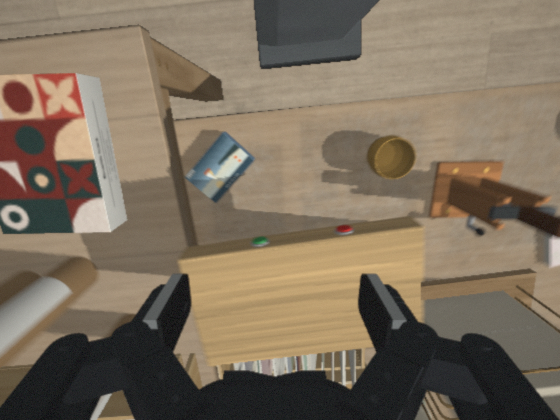

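The view shows the case roof at (183–425, 220–362), the green lens at (260,241), the red lens at (344,229), the cup at (391,156) and the rest at (470,190). I'll triangulate the lenses from the wrist and scene views.

```bash
cat >> h.py <<'E'
def tri(*obs):
    A=np.zeros((3,3));b=np.zeros(3)
    for d,u,v in obs:
        o,k=ray(d,u,v);k=k/np.linalg.norm(k);M=np.eye(3)-np.outer(k,k);A+=M;b+=M@o
    x=np.linalg.solve(A,b);e=[]
    for d,u,v in obs:
        o,k=ray(d,u,v);k/=np.linalg.norm(k);e.append(round(float(np.linalg.norm((np.eye(3)-np.outer(k,k))@(x-o))),1))
    return x.round(1),e
def blob(d,u,v,ch,rad=9):
    c=d["color"].astype(int);y,x=np.mgrid[v-rad:v+rad+1,u-rad:u+rad+1];s=c[y,x]
    oth=[i for i in range(3) if i!=ch];w=s[...,ch]-s[...,oth].max(-1);m=w>25
    return (x[m].mean(),y[m].mean()),m.sum()
E
python3 - <<'E'
from h import *
s=load("scene");w=load("w1")
for n,ch,a,b in[("red",2,(313,174),(344,229)),("green",1,(334,160),(260,241))]:
    p,m=blob(s,*a,ch);q,k=blob(w,*b,ch,11);print(n,p,m,q,k,tri((s,*p),(w,*q)),atz(w,*q,191).round(1),atz(s,*p,191).round(1))
for w in(w,load("top")):
    D=w["depth"];v,u=np.mgrid[0:420,0:560];K=np.linalg.inv(w["mtx"])
    p=(np.stack([u,v,np.ones_like(u)],-1)@K.T*D[...,None])@w["T"][:3,:3].T+w["T"][:3,3]
    m=(abs(p[...,2]-207)<7)&(p[...,0]>440)&(p[...,0]<640)&(p[...,1]>-280)&(p[...,1]<30)
    e=[]
    for y in range(-240,0,10):
        k=m&(abs(p[...,1]-y)<5);e.append((y,np.percentile(p[k][:,0],1)))
    e=np.array(e);print(np.polyfit(e[:,0],e[:,1],1),np.median(p[m][:,2]),p[m][:,1].min(),p[m][:,1].max())
E
```

```text
red (np.float64(313.0), np.float64(174.5)) 32 (np.float64(344.64516129032256), np.float64(232.17741935483872)) 186 (array([460.2, -72.3, 192.3]), [2.8, 2.8]) [463.6 -70.9 191. ] [457.9 -73.3 191. ]
green (np.float64(334.4), np.float64(159.66666666666666)) 15 (np.float64(259.64), np.float64(240.24)) 75 (array([ 463.1, -170.5,  192.2]), [1.1, 1.1]) [ 464.8 -170.2  191. ] [ 463.  -172.1  191. ]
[-5.32295399e-02  4.57546213e+02] 206.92448246284238 -267.4034578719808 17.038530074203493
[-5.42845962e-02  4.58412094e+02] 206.41614611974956 -267.27210128219275 18.11862196670721
```

apply_moves([
  [1,-3,41,0,0,0,-0.1],
  [1,-3,41,0,0,0,-0.1],
  [1,-3,41,0,0,0,0],
  [1,-3,41,0,0,0,0],
  [1,-3,41,0,0,0,0],
  [1,-3,41,0,0,0,0],
  [1,-3,41,0,0,0,0],
  [1,-3,41,0,0,0,0],
])

```text
time: 4.2
tool_pos: [458.6, 176.6, 367.1]
tcp_rot: [-180.0, 0.0, 175.5]
ft_force: [1.4, -0.5, -0.5]
finger_gap: 85.5
grip_force: 0.0
```

Run:
```python
from h import *;from bench import r
w=shot(r,"w2")
print(state(r)[1],state(r)[0]["tcp_rot"],(w["color"].shape))
crop(w,140,120,420,420,2,"pics/w2.png")
```

```text
[458.45178763 181.65560654 366.38983201] [ 1.79822941e+02 -7.05251493e-02  1.75687533e+02] (420, 560, 3)
```

View pics/w2.png

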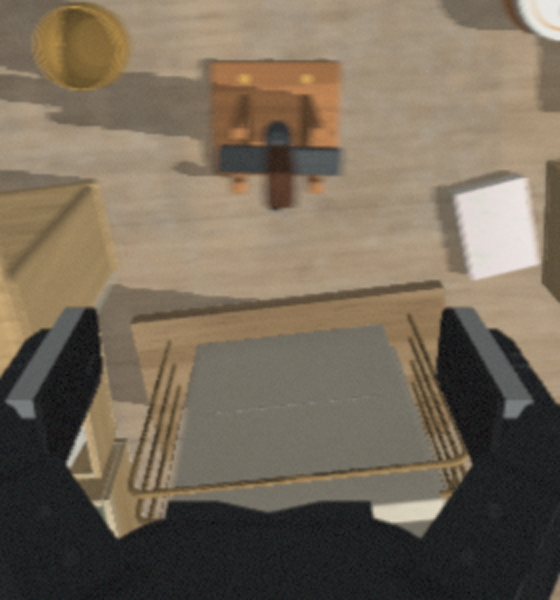

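The view shows the rest at crop (275,120), the crossbar running level from (220,158) to (341,160), and the handle top near (282,200). The yaw is aligned to within 1°. I'll move closer for the second view.

apply_moves([
  [1,-4,0,11,0,0,0],
  [1,-4,0,11,0,0,0],
  [1,-4,0,11,0,0,0],
  [1,-4,-1,11,0,0,0],
  [1,-4,-1,11,0,0,0],
  [1,-4,-1,11,0,0,0],
  [1,0,0,0,0,0,0],
  [1,0,0,0,0,0,0],
])

```text
time: 5.05
tool_pos: [482.3, 169.9, 301.1]
tcp_rot: [-180.0, -0.0, 175.5]
ft_force: [0.2, 0.0, 0.3]
finger_gap: 85.4
grip_force: 0.0
```

Run:
```python
from h import *;from bench import r
w=shot(r,"w3")
print(state(r)[1],state(r)[0]["tcp_rot"])
crop(w,180,150,380,340,3,"pics/w3.png")
q=np.linalg.inv(w["T"])@[483.5,178.5,194,1];print(w["mtx"]@q[:3]/q[2])
```

```text
[482.46101788 170.10883807 301.6856535 ] [1.79987900e+02 2.13584877e-02 1.75528570e+02]
[282.69172411 212.41342765   1.        ]
```

View pics/w3.png

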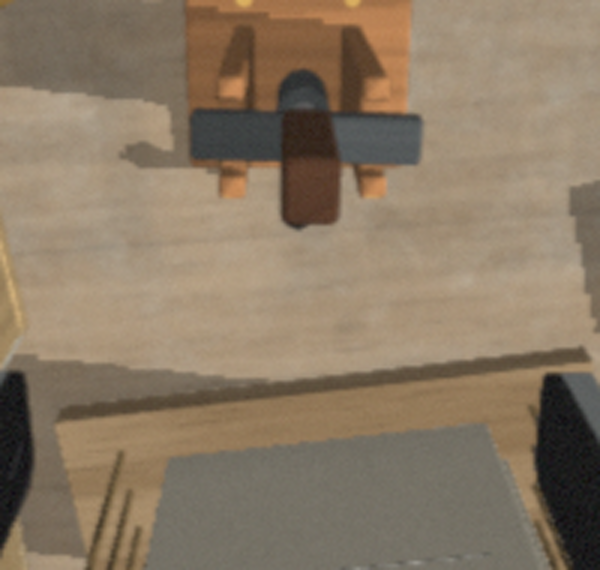

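The view shows the handle's top face centred at crop (311,190), that is pixel (283.3,213.0) against a prediction of (282.7,212.4). The crossbar ends are at (191,132) and (422,139). Now to fit the yaw and height.

Run:
```python
from h import *
w=load("w3");t=load("top");s=load("scene")
f3=lambda x,y:((x+.5)/3-.5+180,(y+.5)/3-.5+150)
f2=lambda x,y:((x+.5)/2-.5+140,(y+.5)/2-.5+120)
g=lambda x,y:((x-480+.5)/5-.5+205,(y+.5)/5-.5+145)
fs=lambda x,y:((x+.5)/3-.5+200,(y+.5)/3-.5+120)
print("top",tri((w,*f3(311,190)),(t,*g(603,283)),(s,*fs(106,278))))
print("Lend",tri((w,*f3(191,132)),(t,*g(686,294))),"Rend",tri((w,*f3(422,139)),(t,*g(540,281))))
print("at194",atz(w,*f3(311,190),194).round(1))
D=w["depth"];v,u=np.mgrid[0:420,0:560];K=np.linalg.inv(w["mtx"])
p=(np.stack([u,v,np.ones_like(u)],-1)@K.T*D[...,None])@w["T"][:3,:3].T+w["T"][:3,3]
n=(abs(p[...,0]-484)<40)&(abs(p[...,1]-178)<60)
m=n&(abs(p[...,2]-135)<4);q=p[m];print(m.sum(),np.median(q[:,2]),cv2.minAreaRect(q[:,:2].astype(np.float32)))
hsv=w["color"].astype(int);d=n&(hsv[...,0]>hsv[...,2]+3)&(abs(p[...,2]-135)<15);q=p[d];print(d.sum(),np.median(q[:,2]))
q=np.array([atz(w,a,b,135)[:2] for a,b in zip(u[d],v[d])],np.float32)
print(cv2.minAreaRect(q)); c=np.cov(q.T);E=np.linalg.eigh(c)[1][:,1];print(np.degrees(np.arctan2(-E[0],E[1])),q.mean(0))
m=n&(p[...,2]>185);q=p[m];print("handle",m.sum(),q.mean(0),q.min(0),q.max(0))
m=n&(abs(p[...,2]-10)<4);q=p[m];print("base",cv2.minAreaRect(q[:,:2].astype(np.float32)))
```

```text
top (array([483.8, 178.5, 193.5]), [0.7, 0.3, 0.4])
Lend (array([481.4, 137.4, 127. ]), [0.6, 0.6]) Rend (array([486.9, 219.3, 138.6]), [0.6, 0.6])
at194 [484.1 179.  194. ]
1274 134.56092892758278 ((484.7129821777344, 179.27732849121094), (82.81863403320312, 45.22284698486328), 85.52494812011719)
430 134.89034078250288
((484.2423400878906, 179.14019775390625), (79.55950164794922, 15.697896003723145), 84.06074523925781)
-6.134381878134393 [484.98895 187.43489]
handle 29388 [473.97462397 183.34339471 368.75737547] [460.78330108 118.00619102 185.10001953] [500.89569142 237.99807334 397.27207996]
base ((483.02850341796875, 177.62193298339844), (115.66606903076172, 77.98591613769531), 89.98805236816406)
```

apply_moves([
  [1,-1,3,18,0,0,0.1],
  [1,0,3,18,0,0,0.1],
  [1,0,3,18,0,0,0.1],
  [1,0,0,18,0,0,0],
  [1,0,0,18,0,0,0],
  [1,0,0,18,0,0,0],
  [1,0,0,18,0,0,0],
  [1,0,0,18,0,0,0],
])

```text
time: 5.9
tool_pos: [484.6, 179.4, 157.7]
tcp_rot: [180.0, 0.1, 174.1]
ft_force: [0.0, 0.3, 1.0]
finger_gap: 85.3
grip_force: 0.0
```

apply_moves([
  [0.2,0,0,0,0,0,0],
  [0.0,0,0,0,0,0,0],
  [-0.2,0,0,0,0,0,0],
  [-0.4,0,0,0,0,0,0],
  [-0.5,0,0,0,0,0,0],
  [-0.7,0,0,0,0,0,0],
  [-1,0,0,0,0,0,0],
  [-1,0,0,0,0,0,0],
], squeeze=60)

```text
time: 6.7
tool_pos: [484.7, 179.2, 158.2]
tcp_rot: [180.0, 0.1, 174.0]
ft_force: [-0.4, -0.4, 5.7]
finger_gap: 17.2
grip_force: 58.8
```

apply_moves([
  [-1,0,0,-10,0,0,0],
  [-1,0,0,-20,0,0,0],
  [-1,0,0,-25,0,0,0],
  [-1,0,0,-30,0,0,0],
  [-1,0,0,-35,0,0,0],
  [-1,0,0,-35,0,0,0],
  [-1,0,0,-30,0,0,0],
  [-1,0,0,-15,0,0,0],
], squeeze=100)

```text
time: 7.5
tool_pos: [484.7, 179.2, 360.8]
tcp_rot: [179.9, 0.2, 174.0]
ft_force: [-0.3, 0.3, -1.6]
finger_gap: 16.8
grip_force: 97.6
```

apply_moves([
  [-1,6,-10,0,0,0,-0.1],
  [-1,6,-20,0,0,0,-0.1],
  [-1,6,-25,0,0,0,-0.1],
  [-1,6,-25,0,0,0,-0.1],
  [-1,6,-25,0,0,0,-0.1],
  [-1,6,-25,0,0,0,-0.1],
  [-1,6,-25,0,0,0,-0.1],
  [-1,6,-25,0,0,0,-0.1],
])

```text
time: 8.3
tool_pos: [422.0, 1.9, 354.9]
tcp_rot: [180.0, -0.2, 178.1]
ft_force: [1.0, -0.3, -1.0]
finger_gap: 17.1
grip_force: 97.7
```

apply_moves([
  [-1,8,-25,0,0,0,-0.2],
  [-1,8,-25,0,0,0,-0.2],
  [-1,8,-25,0,0,0,-0.2],
  [-1,8,-25,0,0,0,-0.2],
  [-1,8,-25,0,0,0,-0.2],
  [-1,8,-25,0,0,0,0],
  [-1,8,-20,0,0,0,0],
  [-1,0,-8,0,0,0,0],
])

```text
time: 9.1
tool_pos: [368.8, -177.0, 355.0]
tcp_rot: [179.9, -0.2, -177.1]
ft_force: [0.3, 0.1, -1.9]
finger_gap: 16.8
grip_force: 97.7
```

apply_moves([
  [-1,0,0,10,0,0,0],
  [-1,0,0,20,0,0,0],
  [-1,0,0,20,0,0,0],
  [-1,0,0,20,0,0,0],
  [-1,0,0,20,0,0,0],
  [-1,0,0,20,0,0,0],
  [-1,0,0,5,0,0,0],
  [-1,0,0,0,0,0,0],
])

```text
time: 9.9
tool_pos: [369.9, -174.5, 240.7]
tcp_rot: [179.9, -0.1, -176.9]
ft_force: [-0.4, -0.4, -1.9]
finger_gap: 16.8
grip_force: 97.7
```

Run:
```python
from h import *;from bench import r
w=shot(r,"w4");s=r.snapshot("scene");np.savez("s4.npz",**s)
x,p,R=state(r);print(p,x["tcp_rot"])
O=p+R.apply([0,0,28]);tip=p+R.apply([-55,0,88]);print(O,tip)   # tool x = -TCP x
for n,d in(("w",w),("s",s)):
  for P in(O,tip):
    q=np.linalg.inv(d["T"])@[*P,1];print(n,(d["mtx"]@q[:3]/q[2]).round(1))
a=cv2.resize(w["color"][100:420,180:380],None,fx=1.8,fy=1.8)
b=cv2.resize(s["color"][110:254,250:394],None,fx=4,fy=4,interpolation=2)[:576]
b=cv2.resize(b,(430,576))if 0 else b[:,:430]
cv2.imwrite("pics/w4.png",np.hstack([a,b]));print(a.shape,b.shape)
```

```text
[ 370.83421683 -175.41606575  242.81968197] [-1.79989171e+02  3.13836120e-02 -1.76923744e+02]
[ 370.84981565 -175.42052711  214.81968667] [ 425.80397822 -172.47851256  154.84982284]
w [270.9 253.9   1. ]
w [271.7 279.7   1. ]
s [365.4 163.    1. ]
s [344.8 176.2   1. ]
(576, 360, 3) (576, 430, 3)
```

View pics/w4.png

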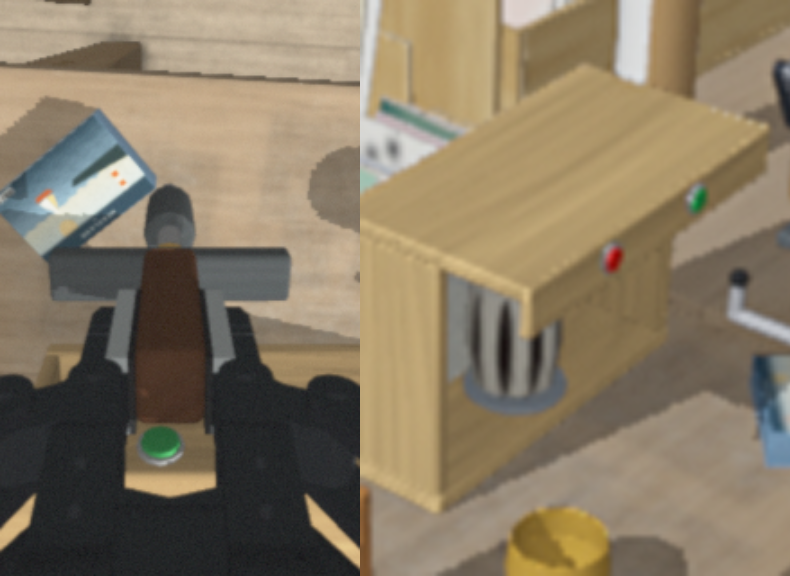

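The left view shows the handle and crossbar centred at (170,273) and the green lens at (161,440). The right (scene) view shows the tip at crop (740,270), as predicted and in front of the valance. I'll check the lateral offset.

Run:
```python
from h import *
w=load("w4");s=load("s4")
q,k=blob(w,269,344,1,14);L=atz(w,*q,191);print(q,k,L.round(1))
bl,br=[atz(w,180+(x+.5)/1.8-.5,100+(274+.5)/1.8-.5,220) for x in(50,290)];print("bar ends",bl.round(1),br.round(1),((bl+br)/2).round(1))
a=np.radians(3.05);c=np.array([np.cos(a),np.sin(a)])
B=np.array([463.6,-170.6]);print("switch w4",L[:2]+37*c,"prev",B+37*c)
print("tip by scene z155",atz(s,345,177.3,155).round(1))
```

```text
(np.float64(268.8989898989899), np.float64(345.58249158249157)) 297 [ 464.8 -172.5  191. ]
bar ends [ 369.1 -214.1  220. ] [ 364.7 -133.   220. ] [ 366.9 -173.6  220. ]
switch w4 [ 501.78719105 -170.55087761] prev [ 500.54758886 -168.63132602]
tip by scene z155 [ 422.  -167.9  155. ]
```

apply_moves([
  [-1,-5,-1,0,0,0,0],
  [-1,-10,-1,0,0,0,0],
  [-1,-12,-1,0,0,0,0],
  [-1,-12,-1,0,0,0,0],
  [-1,-12,0,0,0,0,0],
  [-1,-12,0,0,0,0,0],
  [-1,-10,0,0,0,0,0],
  [-1,-5,0,0,0,0,0],
])

```text
time: 10.8
tool_pos: [449.9, -175.5, 242.4]
tcp_rot: [180.0, 0.0, -176.9]
ft_force: [-0.9, -1.0, -1.9]
finger_gap: 17.1
grip_force: 97.7
```

apply_moves([
  [-1,0,0,-2,0,0,0],
  [-1,0,0,-4,0,0,0],
  [-1,0,0,-4,0,0,0],
  [-1,0,0,-4,0,0,0],
  [-1,0,0,-3,0,0,0],
  [-1,0,0,-2,0,0,0],
  [-1,0,0,-1,0,0,0],
  [-1,0,0,0,0,0,0],
])

```text
time: 11.6
tool_pos: [448.7, -175.6, 262.4]
tcp_rot: [-180.0, 0.0, -177.0]
ft_force: [0.2, 0.1, -1.0]
finger_gap: 16.8
grip_force: 97.7
```

apply_moves([
  [-1,0,0,-1,0,0,0],
  [-1,0,0,-1,0,0,0],
  [-1,0,0,-1,0,0,0],
  [-1,0,0,-1,0,0,0],
  [-1,0,0,-1,0,0,0],
  [-1,0,0,-1,0,0,0],
  [-1,0,0,0,0,0,0],
  [-1,0,0,0,0,0,0],
])

```text
time: 12.4
tool_pos: [448.7, -175.6, 268.3]
tcp_rot: [180.0, 0.0, -177.0]
ft_force: [-0.0, 0.3, -2.1]
finger_gap: 16.8
grip_force: 97.7
```

apply_moves([
  [-1,0,0,-1,0,0,0],
  [-1,0,0,-1,0,0,0],
  [-1,0,0,-1,0,0,0],
  [-1,0,0,0,0,0,0],
  [-1,0,0,0,0,0,0],
  [-1,0,0,0,0,0,0],
  [-1,0,0,0,0,0,0],
  [-1,0,0,0,0,0,0],
])

```text
time: 13.2
tool_pos: [448.6, -175.6, 271.3]
tcp_rot: [180.0, -0.0, -177.0]
ft_force: [1.1, 0.0, -4.9]
finger_gap: 16.9
grip_force: 97.5
```

apply_moves([
  [-1,0,0,-1,0,0,0],
  [-1,0,0,-1,0,0,0],
  [-1,0,0,-1,0,0,0],
  [-1,0,0,0,0,0,0],
  [-1,0,0,0,0,0,0],
  [-1,0,0,0,0,0,0],
  [-1,0,0,0,0,0,0],
  [-1,0,0,0,0,0,0],
])

```text
time: 14.0
tool_pos: [448.7, -175.6, 274.4]
tcp_rot: [-180.0, 0.0, -177.0]
ft_force: [0.3, 0.3, -2.0]
finger_gap: 17.1
grip_force: 97.6
```

apply_moves([
  [-1,0,0,-1,0,0,0],
  [-1,0,0,-1,0,0,0],
  [-1,0,0,0,0,0,0],
  [-1,0,0,0,0,0,0],
  [-1,0,0,0,0,0,0],
  [-1,0,0,0,0,0,0],
  [-1,0,0,0,0,0,0],
  [-1,0,0,0,0,0,0],
])

```text
time: 14.8
tool_pos: [448.6, -175.5, 275.9]
tcp_rot: [180.0, -0.0, -177.0]
ft_force: [4.9, -1.0, -12.6]
finger_gap: 16.9
grip_force: 97.6
```

apply_moves([
  [-1,0,0,-1,0,0,0],
  [-1,0,0,0,0,0,0],
  [-1,0,0,0,0,0,0],
  [-1,0,0,0,0,0,0],
  [-1,0,0,0,0,0,0],
  [-1,0,0,0,0,0,0],
  [-1,0,0,0,0,0,0],
  [-1,0,0,0,0,0,0],
])

```text
time: 15.6
tool_pos: [448.6, -175.4, 276.0]
tcp_rot: [180.0, -0.1, -177.0]
ft_force: [7.6, -0.4, -18.4]
finger_gap: 17.1
grip_force: 98.3
```

apply_moves([
  [-1,0,0,2,0,0,0],
  [-1,0,0,4,0,0,0],
  [-1,0,0,5,0,0,0],
  [-1,0,0,6,0,0,0],
  [-1,0,0,6,0,0,0],
  [-1,0,0,6,0,0,0],
  [-1,0,0,5,0,0,0],
  [-1,0,0,1,0,0,0],
])

```text
time: 16.4
tool_pos: [448.2, -175.4, 241.3]
tcp_rot: [180.0, -0.1, -177.0]
ft_force: [-0.2, 0.5, -1.3]
finger_gap: 16.5
grip_force: 101.1
```

apply_moves([
  [-1,5,0,0,0,0,0],
  [-1,10,0,0,0,0,0],
  [-1,12,0,0,0,0,0],
  [-1,12,0,0,0,0,0],
  [-1,12,0,0,0,0,0],
  [-1,12,0,0,0,0,0],
  [-1,12,0,0,0,0,0],
  [-1,7,0,0,0,0,0],
])

```text
time: 17.2
tool_pos: [365.7, -180.1, 242.7]
tcp_rot: [-180.0, 0.0, -177.0]
ft_force: [0.4, -0.2, -0.9]
finger_gap: 16.9
grip_force: 101.1
```

apply_moves([
  [-1,0,0,-8,0,0,0],
  [-1,0,0,-16,0,0,0],
  [-1,0,0,-20,0,0,0],
  [-1,0,0,-20,0,0,0],
  [-1,0,0,-20,0,0,0],
  [-1,0,0,-20,0,0,0],
  [-1,0,0,-12,0,0,0],
  [-1,0,0,0,0,0,0],
])

```text
time: 18.0
tool_pos: [367.8, -180.4, 361.1]
tcp_rot: [-179.9, 0.2, -176.9]
ft_force: [0.7, -0.4, -2.2]
finger_gap: 16.8
grip_force: 101.3
```

apply_moves([
  [-1,-4,10,0,0,0,0.2],
  [-1,-8,20,0,0,0,0.2],
  [-1,-8,25,0,0,0,0.2],
  [-1,-8,25,0,0,0,0.2],
  [-1,-8,25,0,0,0,0.2],
  [-1,-8,25,0,0,0,0.2],
  [-1,-8,25,0,0,0,0.2],
  [-1,-6,25,0,0,0,0.2],
])

```text
time: 18.8
tool_pos: [427.4, 0.6, 357.3]
tcp_rot: [180.0, -0.1, 175.0]
ft_force: [0.8, -0.5, -1.8]
finger_gap: 17.2
grip_force: 101.2
```

apply_moves([
  [-1,-6,25,0,0,0,0.1],
  [-1,-6,25,0,0,0,0.1],
  [-1,-6,25,0,0,0,0],
  [-1,-6,25,0,0,0,0],
  [-1,-6,25,0,0,0,0],
  [-1,-6,20,0,0,0,0],
  [-1,-6,15,0,0,0,0],
  [-1,0,0,0,0,0,0],
])

```text
time: 19.6
tool_pos: [485.1, 155.9, 356.7]
tcp_rot: [-180.0, -0.1, 174.2]
ft_force: [0.7, -0.6, -1.4]
finger_gap: 16.7
grip_force: 101.1
```

Run:
```python
from h import *;from bench import r
x,p,R=state(r);print(p,x["tcp_rot"]);print("tool delta",R.inv().apply(np.array([484.7,179.2,p[2]])-p),x["ft_force"])
```

```text
[485.05274883 155.88292566 356.72069308] [-1.79984504e+02 -1.32912667e-01  1.74160355e+02]
tool delta [2.72329884e+00 2.31601820e+01 5.34961528e-05] [ 0.67170844 -0.64866579 -1.39655858]
```

apply_moves([
  [-1,1,5,5,0,0,0],
  [-1,1,6,10,0,0,0],
  [-1,1,6,10,0,0,0],
  [-1,0,6,10,0,0,0],
  [-1,0,0,10,0,0,0],
  [-1,0,0,10,0,0,0],
  [-1,0,0,0,0,0,0],
  [-1,0,0,0,0,0,0],
])

```text
time: 20.4
tool_pos: [484.3, 177.3, 303.1]
tcp_rot: [-180.0, -0.0, 174.0]
ft_force: [0.4, -0.4, -1.6]
finger_gap: 17.2
grip_force: 101.1
```

Run:
```python
from h import *;from bench import r
a=load("w4");w=shot(r,"w5");x,p,R=state(r);print(p,x["tcp_rot"])
A=cv2.resize(a["color"][180:340,200:350],None,fx=2.6,fy=2.6);B=cv2.resize(w["color"][180:340,200:350],None,fx=2.6,fy=2.6)
cv2.imwrite("pics/w5.png",np.hstack([A,B]))
```

```text
[484.61302643 177.37450499 303.68157304] [1.79991909e+02 2.89130794e-02 1.74025856e+02]
```

View pics/w5.png

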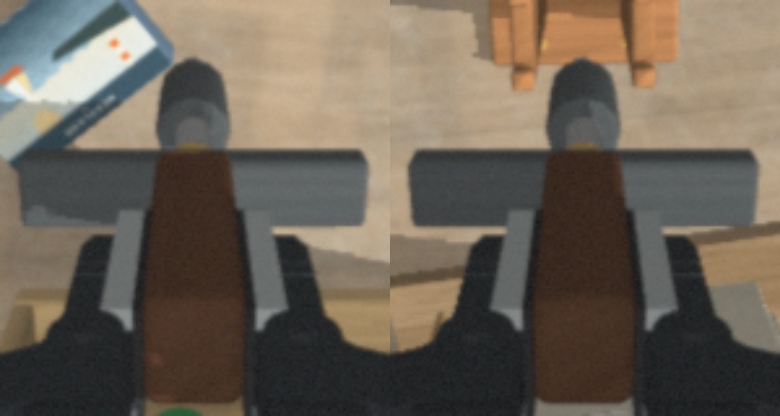

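The tool sits identically in the grip before (left) and after (right) the push, with the crossbar at y≈187 in both, so it has not slipped. I'll lower it into the rest.

apply_moves([
  [-1,0,1,8,0,0,0],
  [-1,0,1,16,0,0,0],
  [-1,0,0,20,0,0,0],
  [-1,0,0,20,0,0,0],
  [-1,0,0,20,0,0,0],
  [-1,0,0,20,0,0,0],
  [-1,0,0,14,0,0,0],
  [-1,0,0,7,0,0,0],
])

```text
time: 21.25
tool_pos: [483.5, 179.2, 175.8]
tcp_rot: [-179.9, -0.2, 174.0]
ft_force: [-0.5, 0.0, -2.3]
finger_gap: 16.5
grip_force: 101.1
```

apply_moves([
  [-1,0,0,5,0,0,0],
  [-1,0,0,4,0,0,0],
  [-1,0,0,3,0,0,0],
  [-1,0,0,3,0,0,0],
  [-1,0,0,2,0,0,0],
  [-1,0,0,2,0,0,0],
  [-1,0,0,0,0,0,0],
  [-1,0,0,0,0,0,0],
])

```text
time: 22.05
tool_pos: [484.7, 179.5, 159.4]
tcp_rot: [180.0, 0.0, 174.0]
ft_force: [0.3, 0.8, -2.5]
finger_gap: 16.7
grip_force: 101.1
```

apply_moves([
  [-1,0,0,1,0,0,0],
  [-1,0,0,0,0,0,0],
  [-0.4,0,0,0,0,0,0],
  [-0.2,0,0,0,0,0,0],
  [0,0,0,0,0,0,0],
  [0.2,0,0,0,0,0,0],
  [0.4,0,0,0,0,0,0],
  [0.4,0,0,0,0,0,0],
], squeeze=30)

```text
time: 22.85
tool_pos: [484.7, 179.5, 158.3]
tcp_rot: [180.0, 0.0, 174.0]
ft_force: [-0.8, -0.0, 0.5]
finger_gap: 59.6
grip_force: 0.0
```

apply_moves([
  [0.4,0,0,-10,0,0,0],
  [0.4,0,0,-20,0,0,0],
  [0.4,0,0,-25,0,0,0],
  [0.4,0,0,-30,0,0,0],
  [0.4,0,0,-30,0,0,0],
  [0.4,0,0,-30,0,0,0],
  [0.4,0,0,0,0,0,0],
  [0.4,0,0,0,0,0,0],
])

```text
time: 23.65
tool_pos: [485.2, 179.7, 304.8]
tcp_rot: [179.9, 0.1, 174.0]
ft_force: [-0.1, -0.1, -0.9]
finger_gap: 59.9
grip_force: 0.0
```

Run:
```python
from h import *;from bench import r
w=shot(r,"w6");x,p,R=state(r);print(p,x["tcp_rot"])
D=w["depth"];v,u=np.mgrid[0:420,0:560];K=np.linalg.inv(w["mtx"])
p=(np.stack([u,v,np.ones_like(u)],-1)@K.T*D[...,None])@w["T"][:3,:3].T+w["T"][:3,3]
n=(abs(p[...,0]-484)<40)&(abs(p[...,1]-178)<60)
c=w["color"].astype(int);d=n&(c[...,0]>c[...,2]+3)&(abs(p[...,2]-135)<15);print(d.sum(),np.median(p[d][:,2]))
q=np.array([atz(w,a,b,135)[:2] for a,b in zip(u[d],v[d])],np.float32);print(cv2.minAreaRect(q))
# posture for looking up under the lip: TCP frame with z horizontal
print(w["hand_eye"].round(2)[:3])
```

```text
[484.60528813 179.48871484 303.32563968] [1.79995282e+02 9.23228019e-03 1.74039712e+02]
473 134.9228611294277
((484.0748596191406, 180.38485717773438), (79.68759155273438, 15.692947387695312), 84.04486083984375)
[[   0.     -0.95   -0.33   83.59]
 [   1.      0.     -0.      1.25]
 [   0.     -0.33    0.95 -142.64]]
```

The bar is back in its notches: z is 135 and the yaw is unchanged. During the push, contact came at a tip height of about 181 mm with 3 N, and the hard stop at about 188 mm with 16 N net, so the switch is fully in.

```bash
python3 -c "
from bench import r
print(r.hand_in())"
```

```text
the job is handed in; nothing more can be done
None
```

The green switch was pushed up to a hard stop and the hook tool is hanging back in its rest. I could not see the hidden switch, so "fully in" rests on the forces: contact at about 3 N, then the stop at about 16 N, near the expected 187 mm. The forces showed no sign of touching anything else, and the job was handed in at about 24 s.

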